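# Lock a bearing ring on its fixture and hold the keeper home

## Robot

A 6-joint arm with a two-finger parallel gripper is mounted at the origin on a cart in front of the work surface, level with it; the furniture and walls round the work are solid. World frame = base frame: x ahead of the robot, y to its left, z up, the work surface at z = 0. Lengths are in m, angles in rad, forces in N, time in s.
With the tool pointing down it reaches from about 0.35 to 0.975 m from the base axis. Payload 4.9 kg.
Tool frame: the origin (TCP) lies midway between the tips of the shut fingers; the grasp point (between the pads) lies 19 mm behind it; z points along the fingers, y is the line along which they close (so a half turn about z gives the same grasp; the last joint's range is limited). The gripper opens to 85 mm and grips with 20 to 120 N. Pads are 22 mm wide; open, the fingers measure 114 mm over their backs; the gripper's body (76 mm by 85 mm) begins 54 mm behind the grasp point. The pads swing forward as they close: fully open they stand 13 mm farther back than shut.
Start: joints at [1.154, 0.053, 1.613, -0, 1.476, -0.119], TCP at [0.183, 0.597, 0.196] pointing down, gripper open.
Joint ranges: [-3.01, 3.01], [-1.01, 2.22], [0.06, 2.58], [-1.02, 4.17], [0.09, 2.62], [-3.14, 3.14]. Speed limits (rad/s): [2.57, 2.57, 3.14, 3.14, 3.14, 3.14].

## Interface

Orientations are given as a rotation vector (axis times angle).
In Python, from station import telemetry, optics, ctrl gives the robot as it stands.
- The arm moves only by the shell command python3 -m pendant 'ROWS' [FORCE]. ROWS is JSON, one flat list of numbers, 7 for each row, row after row: the turn, a rotation vector about the tool's x, y, z as a fraction of full scale, then the shift along the tool's x, y, z as a fraction of full scale, then the opening, from 0 (shut) to 1 (fully open). In form: [ax, ay, az, tx, ty, tz, fingers, ax, ay, az, tx, ty, tz, fingers, ...]. A call has 1 to 12 rows; each row is the pose to reach, as a shift and turn from the pose commanded when the call began, along the tool's axes at that moment; what a row does not reach only later rows make up. Full scale, the value 1, is 300 mm for a shift and 30 degrees for a turn. A row lasts 1/8 s, in which the tool goes at most 62.5 mm and 10.7 degrees, less where a joint would pass 70% of its speed; a pose out of reach is approached as far as the arm can. A call with a number of a shift or a turn outside -1 to 1 is refused whole. A call with a gripper value outside its range is refused whole. The fingers move at their own pace and stop on an object; FORCE is the grip in N (left out, the last holds). Time passes only in rows, so rows that repeat a pose let the fingers close. It gives the time, the measured TCP pose, the force, the opening and the grip force at its end, in the units of the state.
- telemetry.get_obs(): the state, without advancing time (a new reading comes with each control period).
- optics.get_image(name): name is "scene" or "top"; returns a dict with "image" (384x512x3 uint8, red, green, blue), "depth" (384x512 float32, m along the optical axis (not along the pixel's ray), 0 where there is no reading), "fx", "fy", "cx", "cy" (pixels), "rvec" (rotation vector, rad) and "tvec" (3), from world to camera coordinates, as OpenCV has them. Camera axes: x right, y down, z forward; pixel columns grow to the right and rows downward; lengths in m; the calibration is good to about 2 mm. A picture is of the moment at which its call begins.
- ctrl.finish_job(): hands the job in; it is judged then, once.
The state is a dict: "t": time; "q": joint angles; "dq": joint speeds; "effort": joint torques, N m; "tool_pos": TCP position; "tool_rot": TCP orientation; "contact_force": force on the tool from outside, world axes, zero at the start; "wrist_torque": the same for the moment, N m; "opening": finger opening in m; "grip_force": force on a finger pad.
Only numpy, scipy, OpenCV 4.12 (cv2) and the standard library are available. Lean on these libraries where they do the work, as an engineer would, in place of code of your own. Each camera call takes 0.05 s, during which the arm holds its last target. There are 200 camera calls.

## Task

Slide the plain steel bearing ring over the upright post of the bench fixture until it lies flat on the base, and let go of it. Then take the forked keeper by its square grip, lay it flat on the ring with its prongs either side of the post, push it in under the lip until the prongs stop solidly with the sprung bar pushed back, and finish while still gripping it and keeping it pressed home. Leave the other things where they are.

Things in the scene. Friction and masses are not known exactly. Their poses are not given: they have to be found in the camera images.
- ring_centre (a point): Centre (half-way up, 7.5 mm above the underside) of the loose bright-grey bearing ring: outer diameter 52 mm, bore 36 mm, height 15 mm, 0.14 kg, smooth; lies flat on the bench. Not the gear (toothed) and not the tape roll (100 mm across). z is its axis.
- keeper_grip (a point): Grip of the loose keeper (bare metal, 0.16 kg): a square post 24 x 24 mm, 44 mm tall, on a flat fork 8 mm thick that lies on the bench. The point is on the grip's axis, 34 mm above the fork's underside (grip spans 8 to 52 mm). x points along the prongs, z up.
- keeper_tip (a point): Point midway between the two prong tips of the keeper, half-way up the plate (4 mm above the underside), 102 mm in front of the grip's axis. Each prong is 14 mm wide, its last 6 mm thinned to 4 mm. Axes as keeper_grip.
- keeper: The whole keeper: fork 64 mm wide, 122 mm long. Origin on the grip's axis at the underside, x along the prongs, z up. Prong tips at x = +102 mm, back edge at -20 mm. The slot between the prongs is 36 mm wide, open at the tips, closed end at x = +24 mm.
- fixture: Dark steel fixture, fixed; base plate 12 mm thick, x -70 to +110 mm, y +-45 mm from this origin under it; stands on the green mat, 2.5 mm above the bench. x = push direction, away from the robot. Along x: a landing, top 15 mm above the plate (level with the seated ring's top, carries the keeper's back), x -66 to -24; post at x = 30; lip from x = 72, 78 mm wide, top 34.5 mm above the plate.
- post_foot (a point): Foot of the post's axis, on the top of the base plate. Post: bright steel, diameter 32 mm, 25 mm tall, its top 4.5 mm tapering to 24 mm diameter. The ring when seated has its centre 7.5 mm above this point. Axes as fixture.
- lip_mouth (a point): Mouth under the lip: at the lip's front edge, 42 mm in x beyond the post's axis and 19 mm above the base plate, which is mid-thickness of the keeper when it rests on ring and landing. The lip's underside is 26.5 mm above the plate (keeper's top at 23 mm). Shoulders that stop the prong tips: 14 mm in +x from this point. Axes as fixture.
- stop_bar (a joint): Sprung steel bar, 50 mm wide, between the shoulders under the lip; slides in the fixture's +x. 0 = fully out, 8 mm proud of the shoulders; 0.008 m = level with them, where the prongs stop solidly. Spring 4 N at 0, 8 N at 0.008 m; it springs out again when the push stops. A push of 12 to 20 N on the keeper holds it home.
- gear: Bystander: loose grey spur gear, 60 mm across, 14 mm high. Origin at the underside's centre.
- tape: Bystander: loose yellow roll of tape, 100 mm across, 18 mm high. Origin at the underside's centre.
- tin: Bystander: loose round grease tin, 64 mm across, 31 mm high. Origin at the underside's centre.
- screwdriver_2: Bystander: loose red-handled screwdriver, 184 mm long, 27 mm thick, along its y. Origin at the underside's centre.
- ring: The whole bearing ring; origin at the centre of its underside, 7.5 mm below ring_centre.
Mind the look-alikes: they are no part of the job. Leave any red look-alike of the ring alone.

How it is judged:
On the way, in this order (a step that is already met when the one before it is completed fails the run):
1. the bearing ring lies flat on the base round the post and is let go (horizontal distance between ring_centre and post_foot below 0.004 m and z of ring_centre in the frame of post_foot between 0.0045 and 0.01 m and contact force between the fingers and ring below 0.3 N), for 0.2 s.
2. the keeper's prong tips are under the lip, either side of the post, with the ring still seated (horizontal distance between ring_centre and post_foot below 0.004 m and z of ring_centre in the frame of post_foot between 0.0045 and 0.01 m and y of keeper_tip in the frame of lip_mouth between -0.005 and 0.005 m and z of keeper_tip in the frame of lip_mouth between -0.005 and 0.005 m and angle between the x axis of keeper_grip and the x axis of post_foot, either way round below 0.07 rad and angle between keeper_grip's own z axis and vertical below 0.07 rad and x of keeper_tip in the frame of lip_mouth above 0.003 m), for 0.05 s.
At the end, for the whole second after the job is handed in: Ring flat round the post (4 mm, height 3 mm); keeper level and in line (4 deg), its tips centred (5 mm) under the lip within 2 mm of the shoulders, sprung bar in by over 6.2 mm; the gripper still holds the keeper (over 2 N) and presses it on the fixture (over 5 N), at rest (horizontal distance between ring_centre and post_foot below 0.004 m and z of ring_centre in the frame of post_foot between 0.0045 and 0.01 m and y of keeper_tip in the frame of lip_mouth between -0.005 and 0.005 m and z of keeper_tip in the frame of lip_mouth between -0.005 and 0.005 m and angle between the x axis of keeper_grip and the x axis of post_foot, either way round below 0.07 rad and angle between keeper_grip's own z axis and vertical below 0.07 rad and x of keeper_tip in the frame of lip_mouth between 0.012 and 0.017 m and value of joint stop_bar above 0.0062 m and contact force between keeper and fixture above 5 N and contact force between the fingers and keeper above 2 N and linear speed of keeper below 0.02 m/s); the arm keeps its last pose, push and grip.
It fails at once if a bystander (gear, tape roll, tin or screwdriver) is shifted by more than 30 mm (distance of any of gear, tape, tin, screwdriver_2 from where it was at the start of the episode above 0.03 m).
It also fails if it takes over 53 s, if anything falls off the work surface, if the arm or the gripper's body presses on something with over 40 N, if the wrist force passes 120 N, or if a joint passes its speed limit or range.

## Working session

There is one attempt and no reset: what is moved stays moved. The work goes in short steps, Python scripts to look and compute and a shell command to move; the robot and the scene stay as the last step left them, time stands still between calls to the robot, and variables do not carry over. Pictures are saved under pics/ and viewed, at most 10 in all, crops included, and the job is handed in when it is done.

```bash
ls; mkdir -p pics; python3 - <<'E'
from station import telemetry, optics
import numpy as np, cv2
print(telemetry.get_obs())
for n in ["top","scene"]:
    d=optics.get_image(n); cv2.imwrite(f"pics/{n}0.png",d["image"][:,:,::-1]); np.save(f"pics/{n}0.npy",d,allow_pickle=True)
    print(n,d["fx"],d["fy"],d["cx"],d["cy"],d["rvec"],d["tvec"])
E
```

```text
pics
{'t': 0.0, 'q': array([ 1.15399586e+00,  5.33390890e-02,  1.61427417e+00, -1.89975531e-05,
        1.47601371e+00, -1.19002717e-01]), 'dq': array([ 2.02604581e-03, -4.09881431e-04, -1.08842121e-03,  2.44965025e-03,
        1.17924155e-04, -7.67614938e-05]), 'effort': array([ 3.26384707e-04, -3.93679440e+01, -3.70173347e+01, -2.06354298e-04,
        7.10527820e-03,  3.03032471e-05]), 'tool_pos': array([0.18311006, 0.59685232, 0.19448596]), 'tool_rot': array([-4.65972778e-01, -3.10631543e+00,  3.08886245e-03]), 'contact_force': array([ 0.3725013 , -0.27060236, -0.71776563]), 'wrist_torque': array([ 0.04519736, -0.01453033, -0.0160736 ]), 'grip_force': 0.0, 'opening': 0.0853391574340836}
top 481.53831215183965 481.53831215183965 256.38968554227904 193.18886974771377 [ 2.16338062 -2.17721529  0.13016254] [0.04635475 0.52454457 1.12214211]
scene 413.6735570557209 413.6735570557209 256.8499570372281 190.259503130003 [ 2.0227898  -0.9800225   0.50072907] [-0.27411078  0.3112499   0.64069068]
```

View pics/top0.png

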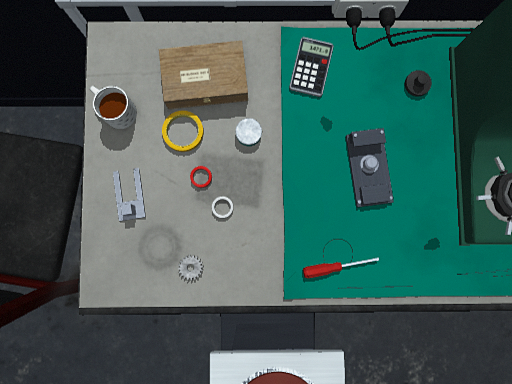

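View pics/scene0.png

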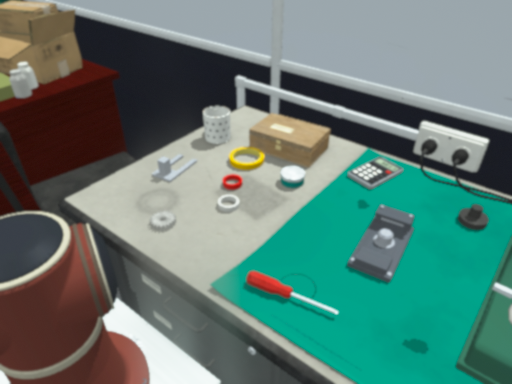

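The ring candidates in top are the bright-grey ring (222,208), the red ring look-alike (201,177), the gear (190,268) and the yellow tape (183,131). I choose (222,208). The keeper is at (129,195), with its prongs pointing up the image. The fixture is at (370,168), with the post at (370,163), and its lip should be the wider end. Next I'll check crops and the depth cloud.

```bash
cat > h.py <<'E'
import numpy as np, cv2
from station import telemetry, optics
def grab(n): return optics.get_image(n)
def load(f): return np.load(f,allow_pickle=True).item()
def RT(d): return cv2.Rodrigues(np.array(d["rvec"],float))[0], np.array(d["tvec"],float)
def cloud(d):
    R,t=RT(d); z=d["depth"].astype(float); v,u=np.mgrid[:z.shape[0],:z.shape[1]]
    P=np.dstack([(u-d["cx"])/d["fx"]*z,(v-d["cy"])/d["fy"]*z,z])
    return (P-t)@R      # world
def ray(d,uv,h):
    R,t=RT(d); uv=np.atleast_2d(uv).astype(float)
    r=np.c_[(uv[:,0]-d["cx"])/d["fx"],(uv[:,1]-d["cy"])/d["fy"],np.ones(len(uv))]@R
    c=-R.T@t; return c+r*((h-c[2])/r[:,2])[:,None]
def proj(d,p):
    R,t=RT(d); q=np.atleast_2d(p)@R.T+t; return np.c_[q[:,0]/q[:,2]*d["fx"]+d["cx"],q[:,1]/q[:,2]*d["fy"]+d["cy"]]
def box(w,u0,u1,v0,v1): return w[v0:v1,u0:u1]
E
python3 - <<'E'
from h import *
d=load("pics/top0.npy"); w=cloud(d); I=d["image"]
print("cam",-RT(d)[0].T@RT(d)[1])
print("bench z",np.percentile(w[220:250,120:150,2],[5,50,95]), "mat", np.percentile(w[200:230,300:330,2],[5,50,95]))
crops=[(200,245,185,230),(105,155,160,225),(335,405,120,215)]
out=[]
for a,b,c,e in crops:
    s=min(260/(b-a),560/(e-c)); im=cv2.resize(I[c:e,a:b],None,fx=s,fy=s,interpolation=cv2.INTER_CUBIC)
    out.append(cv2.copyMakeBorder(im,0,560-im.shape[0],0,260-im.shape[1],cv2.BORDER_CONSTANT))
cv2.imwrite("pics/crop0.png",np.hstack(out)[:,:,::-1])
# heights
np.set_printoptions(linewidth=250)
z=(w[...,2]*1000)
print(z[196:222,208:238:2].round().astype(int))
print(z[165:225:2,108:150:2].round().astype(int))
print(z[122:214:3,342:398:2].round().astype(int))
E
```

```text
cam [0.39958278 0.0557159  1.17206144]
bench z [-0.00288585  0.00077495  0.00448862] mat [-5.78284063e-05  3.52768912e-03  7.26610778e-03]
[[   5    1   -1   -3    0    2    0    1    0   -1    0   -1    1    0    1]
 [   8   -2    1   -1    2    0   12   16   17   16    3    5    3    5    2]
 [  -2    2    4    2   -1   18   18   15   18   14   17   -2   -2    1    0]
 [  -2   -1    4    0   17   17   18   11   14   19   17    2   -1   -4    4]
 [  -4    1   -1   18 1172   13    3   -4   -2   14   18   17    3    3    1]
 [  -3    3    0   20   19   -1   -2   -4   -2    1   18   14   -1    1    1]
 [   0    0    2   15   11    1    3   -2   -1   -3    0   18    2    0    1]
 [   0    4    2   19    1    2    1   -4   -1    3   -2   14   14    4    2]
 [   1   -4   16   12    3    2   -3    1    3   -2    3   20   13    0    4]
 [   2    0   20   17    0    1   -2    1   -1   -2   -1   18   15    1    2]
 [   4   -1   16   15    4    2    0    4    1    3   -1   -1   16    3   -6]
 [   0    1   14   10    0   -1    2    0    3    3    2    5   20    2    0]
 [  -2    2   14   15    
[... 8042 characters left out ...]
5    6    7    6    2   14   20   17   24   33   35   32   30   32   30   26   34   29   30   33   28   31   33   17    0    2]
 [   5    8    4    4    7    5    3   12   14   19   28   30   33   30   28   27   15   19   17 1172   21   18   13   10    0    3    6   -1]
 [   3    4    4    2    4    6    4    9   17   18   15   10   10    0    0    5    7    9    8    7    2    3 1172    5    0    3 1172    3]
 [   1    7    4    2    4    4    2    7    6    4    6   -1    1    4    1    0    7    6    6    3    4    4    2    6    4    5    3    1]
 [   3    5    4   -1    5    6    6    1    5    2    3    3    5    3    8    4    7    3    2    0    3    2    0    1    4    5    4    0]]
```

View pics/crop0.png

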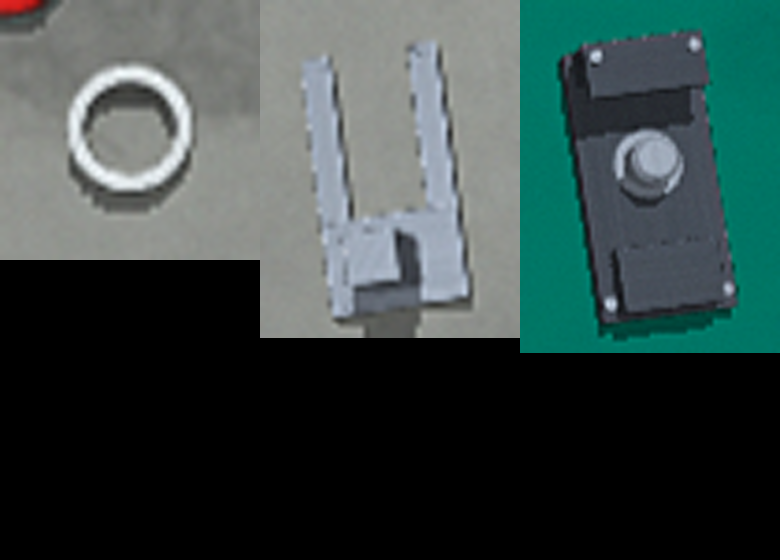

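The grey ring is plain and bright, centred at about (222,208) in the full image, so the choice is right. The lip is at the far end of the fixture and the landing at the near end. Now to compute poses.

```bash
cat > m.py <<'E'
from h import *
def blob(m,seed):
    m=cv2.morphologyEx(m.astype(np.uint8),cv2.MORPH_CLOSE,np.ones((3,3)))
    n,l,s,c=cv2.connectedComponentsWithStats(m,connectivity=4)
    k=l[seed[1],seed[0]]
    if k==0:
        yy,xx=np.nonzero(l); i=np.argmin((xx-seed[0])**2+(yy-seed[1])**2); k=l[yy[i],xx[i]]
    return (l==k).astype(np.uint8)
def rect(d,m,h):
    c=max(cv2.findContours(m,cv2.RETR_EXTERNAL,cv2.CHAIN_APPROX_NONE)[0],key=len)[:,0]
    P=ray(d,c,h)[:,:2].astype(np.float32); (x,y),(a,b),an=cv2.minAreaRect(P*1000)
    return np.r_[x,y,a,b,an].round(1)
def circ(d,m,h):
    c=max(cv2.findContours(m,cv2.RETR_EXTERNAL,cv2.CHAIN_APPROX_NONE)[0],key=len)[:,0]
    P=ray(d,c,h)[:,:2]; A=np.c_[2*P,np.ones(len(P))]; s=np.linalg.lstsq(A,(P**2).sum(1),rcond=None)[0]
    return (np.r_[s[:2],np.sqrt(s[2]+s[:2]@s[:2])]*1000).round(1)
E
python3 - <<'E'
from m import *
for n in ["top","scene"]:
    d=load(f"pics/{n}0.npy"); w=cloud(d); z=cv2.medianBlur(w[...,2].astype(np.float32),3); Z=w[...,2]
    print(n)
    S={"top":dict(ring=(213,208),keep=(136,212),kg=(125,211),post=(369,163),base=(360,180),lip=(365,136),land=(375,192)),
       "scene":dict(ring=(228,209),keep=(172,178),kg=(163,162),post=(383,237),base=(378,250),lip=(397,217),land=(373,262))}[n]
    g=cv2.cvtColor(d["image"],cv2.COLOR_RGB2HSV)
    br=(g[...,2]>185)&(g[...,1]<40)
    print("ring bright",circ(d,blob(br,S["ring"]),.015), "depth",circ(d,blob((Z>.009)&(Z<.025),S["ring"]),.015))
    print("keep",rect(d,blob((Z>.0045)&(Z<.1),S["keep"]),.008))
    top=blob((z>.042)&(z<.1),S["kg"]); print("grip",rect(d,top,.052))
    pt=blob((z>.032)&(z<.046),S["post"]); ys,xs=np.nonzero(pt); print("post",circ(d,pt,.0395), pt.sum(), ray(d,[xs.mean(),ys.mean()],.0395)*1000, np.median(w[pt>0],0)*1000)
    print("base",rect(d,blob((z>.0095)&(z<.1),S["base"]),.0145))
    print("lip",rect(d,blob((z>.042)&(z<.06),S["lip"]),.049))
    print("land",rect(d,blob((z>.0235)&(z<.038),S["land"]),.0295))
E
```

```text
top
ring bright [494.  126.   24.4] depth [493.3 125.6  24.9]
keep [525.1 352.  138.5  80.3   5.1]
grip [485.9 345.5  25.5  25.5   1.4]
post [ 595.1 -231.    14.9] 138 [[ 595.14137301 -230.95523345   39.5       ]] [ 594.74649652 -231.15466661   39.6785581 ]
base [ 588.9 -234.3  185.6   95.8    6.8]
lip [ 655.1 -223.9   36.6   79.5    7. ]
land [ 521.3 -240.4   42.3   68.     7.2]
scene
ring bright [568.9 211.3 296.9] depth [488.5 125.9  26.2]
keep [518.4 368.1 121.6  97.9   9.7]
grip [479.8 341.8  34.1  29.7  19.6]
post [ 587.3 -231.1   15.6] 132 [[ 587.0726871  -231.25933097   39.5       ]] [ 589.57500331 -230.479538     37.51390363]
base [ 602.5 -227.6  228.    92.     7.3]
lip [ 647.7 -223.    43.3   77.5    6.5]
land [ 515.9 -239.4   46.7   66.4    6.8]
```

```bash
python3 - <<'E'
from m import *
np.set_printoptions(linewidth=220,suppress=True)
d=load("pics/top0.npy"); I=d["image"].astype(int)
print(proj(d,[.5951,-.231,.0395]))
print(I[150:178,358:384].mean(2).round().astype(int))
b=(I[...,2]-I[...,0]); print(b[195,112:150],b[205:210,118:146:2])
k=blob((b>3)&(np.mgrid[:384,:512][1]<155),(140,215)); print(k.sum(),rect(d,k,.008))
# long edges of prongs: fit left/right edges rows
ys=range(172,212); L=[np.nonzero(k[y,105:155])[0]+105 for y in ys]
for side,f in (("left",lambda a:a[0]-.5),("right",lambda a:a[-1]+.5)):
    P=ray(d,[[f(a),y] for a,y in zip(L,ys)],.008)[:,:2].astype(np.float32)
    l=cv2.fitLine(P,cv2.DIST_HUBER,0,.001,.001).ravel(); l[:2]*=np.sign(l[0]); print(side,np.degrees(np.arctan2(l[1],l[0])),l[2:])
cc=max(cv2.findContours(k,0,2)[0],key=len)[:,0]; print(cc[cc[:,1].argmin()],cc[cc[:,1].argmax()])
print((ray(d,cc,.008)[:,:2]*1000).round(0).tolist())
E
```

```text
[[370.93954943 162.77787288]]
[[ 43  43  44  44  44  46  44  44  43  47  47  46  43  44  43  47  43  43  46  44  45  41  45  73  79  80]
 [ 43  45  44  44  43  47  42  45  45  42  45  44  43  46  45  45  47  43  46  43  45  43  40  43  83  81]
 [ 45  45  43  42  44  44  42  44  44  45  44  44  45  43  44  44  42  41  40  44  42  42  43  58  80  82]
 [ 46  44  41  42  46  45  44  40  38  41  40  39  39  37  39  40  40  58  56  57  58  53  55  84  81  78]
 [ 43  39  42  41  42  39  38  34  33  62  70  69  68  57  46  50  57  83  84  82  86  80  84  83  79  77]
 [ 58  53  54  52  52  51  59  70 100 133 146 143 138 126 110  88  73  76  75  81  81  78  81  82  80  78]
 [ 88  84  83  77  74  97 132 148 179 175 172 165 158 165 164 124 107  78  74  80  79  79  80  81  78  81]
 [ 82  75  76  70  97 151 182 178 166 159 153 146 151 158 156 157 163 112  74  77  79  79  79  79  81  80]
 [ 81  75  74  84 152 183 179 167 139 142 151 167 175 170 178 168 158 149 107  72  76  76  77  81  80  81]
 [ 81  77  75 127 187 179 157 121 143 145 166 176 173 165 176 175 173 163 152  81  76  79  77  80  80  80]

[... 2774 characters left out ...]
9.0, 374.0], [561.0, 377.0], [576.0, 377.0], [578.0, 380.0], [583.0, 380.0], [586.0, 382.0], [583.0, 385.0], [583.0, 392.0], [566.0, 391.0], [564.0, 389.0], [547.0, 388.0], [544.0, 386.0], [525.0, 385.0], [522.0, 383.0], [508.0, 383.0], [505.0, 380.0], [488.0, 380.0], [486.0, 377.0], [466.0, 377.0], [464.0, 374.0], [464.0, 362.0], [466.0, 360.0], [466.0, 348.0], [469.0, 346.0], [469.0, 334.0], [471.0, 331.0], [471.0, 317.0], [473.0, 314.0], [473.0, 312.0], [478.0, 312.0], [481.0, 315.0], [488.0, 315.0], [490.0, 317.0], [510.0, 318.0], [512.0, 320.0], [532.0, 320.0], [534.0, 323.0], [549.0, 323.0], [551.0, 326.0], [563.0, 326.0], [566.0, 328.0], [583.0, 329.0], [586.0, 331.0], [591.0, 331.0]]
```

```bash
cat > plan.py <<'E'
# usage: plan.py x y z yaw_y(deg) in mm : shift/turn fractions from the present pose
import sys; from h import *
from scipy.spatial.transform import Rotation as Ro
o=telemetry.get_obs(); R=Ro.from_rotvec(o["tool_rot"]).as_matrix(); p=o["tool_pos"]
def down(a):
    y=np.array([np.cos(a),np.sin(a),0]); z=np.array([0,0,-1.]); return np.c_[np.cross(y,z),y,z]
if len(sys.argv)>4:
    a=list(map(float,sys.argv[1:5])); T=np.array(a[:3])/1000
    print("turn",(np.degrees(Ro.from_matrix(R.T@down(np.radians(a[3]))).as_rotvec())/30).round(4),"shift",(R.T@(T-p)/.3).round(4))
print("t",round(o["t"],2),"pos",(p*1000).round(1),"yawy",np.degrees(np.arctan2(R[1,1],R[0,1])).round(2),"tilt",np.degrees(np.arccos(-R[2,2])).round(2),"F",o["contact_force"].round(1),"op",round(o["opening"]*1000,1),"g",o["grip_force"],"q6",o["q"][5].round(2))
E
python3 plan.py 340 360 190 97; python3 - <<'E'
from m import *
d=load("pics/top0.npy"); g=d["image"].astype(int).mean(2)
m=(g>150).astype(np.uint8); v,u=np.nonzero(m[150:178,355:384]); u+=355; v+=150
r=np.hypot(u-369.2,v-163.5); s=(r>6.8)&(r<11); P=ray(d,np.c_[u,v][s],.0145)[:,:2]
A=np.c_[2*P,np.ones(len(P))]; q=np.linalg.lstsq(A,(P**2).sum(1),rcond=None)[0]; print(q[:2],np.sqrt(q[2]+q[:2]@q[:2]),s.sum())
print(ray(d,[371.6,162.1],.0395))
E
```

```text
turn [-0.0034 -0.0012 -0.8021] shift [-0.7316 -0.6015  0.0162]
t 0.1 pos [183.1 596.9 194.6] yawy 72.94 tilt 0.11 F [-0.3  0.2  0.2] op 85.5 g 0.0 q6 -0.12
[ 0.5968811  -0.23273965] 0.01954747273592083 56
[[ 0.59673211 -0.23263585  0.0395    ]]
```

```bash
python3 -m pendant '[0,0,-0.4,-0.4,-0.3,0,1, 0,0,-0.802,-0.73,-0.6,0.016,1, 0,0,-0.802,-0.73,-0.6,0.016,1, 0,0,-0.802,-0.73,-0.6,0.016,1, 0,0,-0.802,-0.73,-0.6,0.016,1, 0,0,-0.802,-0.73,-0.6,0.016,1, 0,0,-0.802,-0.73,-0.6,0.016,1, 0,0,-0.802,-0.73,-0.6,0.016,1]'; python3 plan.py 494.2 125.8 90 97
```

```text
t: 1.1
tool_pos: [0.3392, 0.362, 0.1908]
tool_rot: [0.194, -3.135, -0.0]
contact_force: [0.7, 0.0, -0.0]
opening: 0.0851
grip_force: 0.0
turn [ 0.0001 -0.0009  0.0031] shift [-0.4155 -0.8451  0.3356]
t 1.1 pos [339.2 362.  190.8] yawy 97.09 tilt 0.03 F [ 0.7  0.  -0. ] op 85.1 g 0.0 q6 -1.03
```

```bash
python3 -m pendant '[0,0,0,-0.4155,-0.845,0.2,1, 0,0,0,-0.4155,-0.845,0.2,1, 0,0,0,-0.4155,-0.845,0.2,1, 0,0,0,-0.4155,-0.845,0.3,1, 0,0,0,-0.4155,-0.845,0.335,1, 0,0,0,-0.4155,-0.845,0.335,1, 0,0,0,-0.4155,-0.845,0.335,1]' 30; python3 plan.py 494.2 125.8 0 97
python3 - <<'E'
from h import *
d=grab("scene"); I=d["image"]; u,v=proj(d,[.494,.126,.01])[0].astype(int); print(u,v)
c=I[v-60:v+50,u-70:u+70]; cv2.imwrite("pics/s1.png",cv2.resize(c,None,fx=5,fy=5)[:,:,::-1])
E
```

```text
t: 1.98
tool_pos: [0.4946, 0.1257, 0.0907]
tool_rot: [0.193, -3.136, -0.001]
contact_force: [0.7, -0.5, -0.2]
opening: 0.0855
grip_force: 0.0
turn [0.0009 0.     0.0019] shift [1.200e-03 2.000e-04 3.023e-01]
t 1.98 pos [494.6 125.7  90.7] yawy 97.06 tilt 0.03 F [ 0.7 -0.5 -0.2] op 85.5 g 0.0 q6 -1.59
229 202
```

View pics/s1.png

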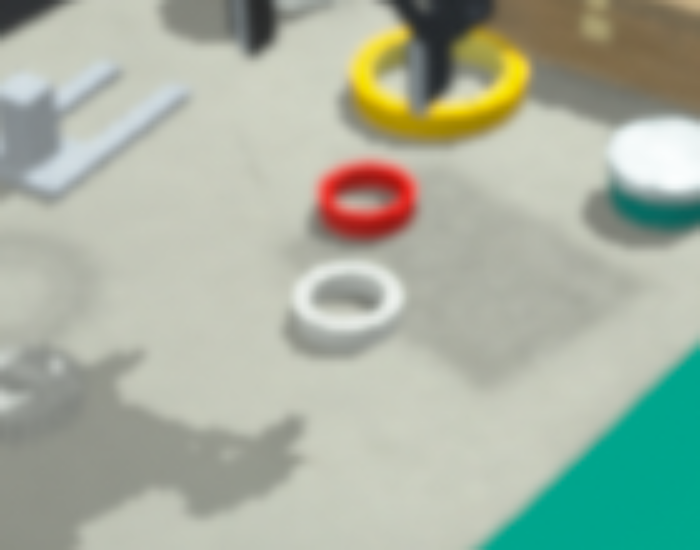

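```bash
python3 -m pendant '[0,0,0,0,0,0.1,1, 0,0,0,0,0,0.2,1, 0,0,0,0,0,0.27,1, 0,0,0,0,0,0.303,1, 0,0,0,0,0,0.303,1, 0,0,0,0,0,0.303,0.4, 0,0,0,0,0,0.303,0.4, 0,0,0,0,0,0.303,0.4, 0,0,0,0,0,0.303,0.4, 0,0,0,0,0,0.303,0.4]' 30; python3 plan.py 494 126 100 97
```

```text
t: 3.28
tool_pos: [0.4946, 0.1246, -0.0004]
tool_rot: [-0.192, 3.136, -0.0]
contact_force: [0.2, 0.1, 0.4]
opening: 0.0341
grip_force: 0.0
turn [-0.      0.0001 -0.0003] shift [ 0.0013  0.0047 -0.3348]
t 3.27 pos [ 4.946e+02  1.246e+02 -4.000e-01] yawy 96.99 tilt 0.0 F [0.2 0.1 0.4] op 34.1 g 0.0 q6 -1.59
```

```bash
python3 - <<'E'
from h import *
d=grab("scene"); I=d["image"]; u,v=proj(d,[.494,.126,.01])[0].astype(int); print(u,v)
c=I[v-55:v+45,u-60:u+60]; e=grab("top"); u,v=proj(e,[.494,.126,.01])[0].astype(int); f=e["image"][v-50:v+50,u-60:u+60]
cv2.imwrite("pics/s2.png",cv2.resize(np.vstack([c,f]),None,fx=3,fy=3,interpolation=cv2.INTER_CUBIC)[:,:,::-1])
E
```

```text
229 202
```

View pics/s2.png

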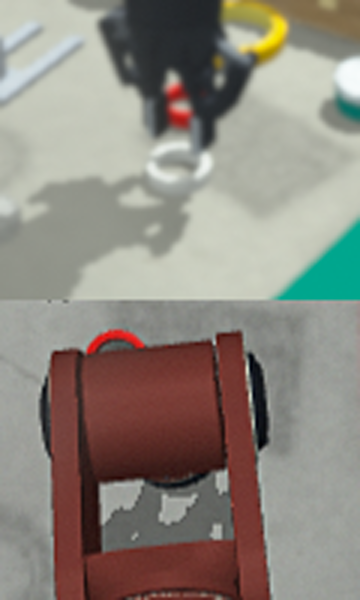

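```bash
python3 - <<'E'
from m import *
np.set_printoptions(linewidth=200,suppress=True)
d=grab("scene"); w=cloud(d); I=d["image"].astype(int); v0,u0=150,200
s=w[150:225,190:270].reshape(-1,3)*1000; c=I[150:225,190:270].reshape(-1,3)
k=(s[:,2]<60)&(c.max(1)<95)&(abs(s[:,0]-500)<60)&(abs(s[:,1]-126)<60)&(s[:,2]>8)
p=s[k]; print(k.sum())
for z in range(8,60,4):
    q=p[(p[:,2]>=z)&(p[:,2]<z+4)]
    for sd in (0,1):
        r=q[(q[:,1]>126)==sd]
        if len(r): print(z,sd,len(r),r.min(0).round(),r.max(0).round(),np.median(r,0).round())
br=(I.min(2)>170); print("ring",circ(d,blob((w[...,2]>.009)&br,(228,209)),.015))
rr=s[(c.min(1)>165)&(abs(s[:,0]-494)<50)&(abs(s[:,1]-126)<45)&(s[:,2]>7)]; print(rr.min(0),rr.max(0),np.median(rr,0))
E
```

```text
58
36 1 3 [488. 143.  38.] [498. 145.  39.] [494. 145.  39.]
40 1 6 [484. 141.  41.] [500. 145.  44.] [489. 143.  43.]
44 0 4 [489.  95.  47.] [497.  99.  47.] [491.  97.  47.]
44 1 5 [488. 142.  45.] [495. 145.  47.] [492. 143.  46.]
48 0 6 [488.  96.  49.] [500.  98.  51.] [495.  97.  50.]
48 1 6 [480. 142.  48.] [495. 143.  52.] [487. 142.  50.]
52 0 5 [489.  95.  53.] [501.  98.  56.] [492.  96.  54.]
52 1 7 [480. 141.  52.] [496. 144.  55.] [488. 143.  54.]
56 0 7 [488.  94.  56.] [501.  98.  60.] [491.  95.  58.]
56 1 9 [480. 141.  56.] [500. 146.  60.] [491. 143.  58.]
ring [489.3 127.   22.9]
[464.35695602 103.19497812   7.71600957] [513.62999014 153.68980822  45.80082412] [488.61382102 128.67081445  13.63069288]
```

```bash
python3 - <<'E'
from m import *
d=grab("scene"); w=cloud(d); I=d["image"]
s=w[140:230,180:280].reshape(-1,3)*1000; c=I[140:230,180:280].reshape(-1,3)
v,u=np.mgrid[140:230,180:280]; uv=np.c_[u.ravel(),v.ravel()]
for z in range(12,44,3):
    k=(s[:,2]>=z)&(s[:,2]<z+3)&(abs(s[:,0]-494)<35)&(abs(s[:,1]-126)<60)
    for sd in (0,1):
        r=k&((s[:,1]>122)==sd)
        if r.any(): print(z,sd,r.sum(),np.median(s[r],0).round(),s[r].min(0).round(),s[r].max(0).round(),np.median(c[r],0),np.median(uv[r],0))
o=telemetry.get_obs(); print(proj(d,o["tool_pos"]),o["q"])
E
```

```text
12 0 40 [488. 109.  14.] [466. 103.  12.] [515. 122.  15.] [206.  212.5 206.5] [234. 205.]
12 1 47 [492. 145.  14.] [465. 125.  12.] [515. 154.  15.] [215. 220. 213.] [222. 198.]
15 0 10 [480. 112.  16.] [471. 105.  15.] [507. 115.  17.] [205.  210.5 201.5] [230.5 205.5]
15 1 8 [472. 139.  16.] [465. 124.  15.] [507. 148.  17.] [219.  223.5 218. ] [220.5 202.5]
36 0 3 [489. 103.  37.] [485. 102.  36.] [493. 106.  37.] [145. 152. 149.] [235. 198.]
36 1 5 [487. 142.  37.] [484. 142.  36.] [496. 144.  38.] [100. 103.  98.] [222. 192.]
39 0 4 [484. 103.  41.] [484. 101.  39.] [487. 107.  42.] [140.  147.5 146.5] [233.5 197. ]
39 1 11 [487. 143.  41.] [478. 140.  40.] [500. 146.  42.] [78. 76. 75.] [222. 191.]
42 0 6 [487. 102.  44.] [483.  97.  42.] [501. 107.  44.] [126.5 132.  130.5] [234.5 196. ]
42 1 8 [486. 145.  44.] [478. 143.  43.] [502. 155.  45.] [110.5  92.   90.5] [220.5 189. ]
[[230.02211661 205.55737947]] [ 1.00975866e-01 -9.59318854e-03  2.02720259e+00 -1.06484490e-05
  1.12413667e+00 -1.59187475e+00]
```

The scene depth shows the fingertips about 35 mm above the bench while the TCP reads 0, and the ring is untouched. I'll reopen, go down in stages and watch the force and the depth.

```bash
cat > tips.py <<'E'
from m import *
import sys
o=telemetry.get_obs(); p=o["tool_pos"]*1000
d=grab("scene"); w=cloud(d)*1000; R=None
s=w.reshape(-1,3); dx,dy=s[:,0]-p[0],s[:,1]-p[1]
f=float(sys.argv[1]) if len(sys.argv)>1 else 20
k=(abs(dx)<22)&(abs(dy)<75)&(s[:,2]>f)&(s[:,2]<p[2]+90)
for sd in (0,1):
    r=s[k&((dy>0)==sd)]; print("side",sd,len(r),"z lowest",np.sort(r[:,2])[:8].round(),"inner/outer dy",np.percentile(r[:,1]-p[1],[2,98]).round() if len(r) else 0)
E
python3 -m pendant '[0,0,0,0,0,0,1, 0,0,0,0,0,0,1, 0,0,0,0,0,0,1, 0,0,0,0,0,0,1, 0,0,0,0,0,0,1]'; python3 tips.py
python3 -m pendant '[0,0,0,0,0,0.03,1, 0,0,0,0,0,0.05,1, 0,0,0,0,0,0.05,1]'; python3 tips.py;python3 plan.py
```

```text
t: 4.1
tool_pos: [0.4945, 0.1247, -0.0005]
tool_rot: [0.192, -3.136, 0.0]
contact_force: [0.6, -0.7, 1.5]
opening: 0.0854
grip_force: 0.0
side 0 106 z lowest [48. 51. 51. 52. 54. 54. 54. 54.] inner/outer dy [-56. -43.]
side 1 124 z lowest [47. 48. 49. 49. 50. 50. 51. 51.] inner/outer dy [42. 56.]
t: 4.53
tool_pos: [0.4935, 0.1246, -0.0166]
tool_rot: [0.192, -3.134, 0.0]
contact_force: [-0.8, 0.0, -0.6]
opening: 0.0856
grip_force: 0.0
side 0 100 z lowest [34. 34. 34. 35. 36. 37. 38. 38.] inner/outer dy [-56. -43.]
side 1 124 z lowest [31. 31. 33. 34. 34. 34. 34. 34.] inner/outer dy [41. 56.]
t 4.58 pos [494.  124.7 -16.1] yawy 97.0 tilt 0.07 F [-0.8  0.6  1. ] op 85.3 g 0.0 q6 -1.59
```

```bash
python3 -m pendant '[0,0,0,0,0,0.03,1, 0,0,0,0,0,0.06,1, 0,0,0,0,0,0.06,1, 0,0,0,0,0,0.06,0.5, 0,0,0,0,0,0.06,0.5, 0,0,0,0,0,0.06,0.5, 0,0,0,0,0,0.06,0.5]' 30; python3 tips.py 6; python3 plan.py
```

```text
t: 5.45
tool_pos: [0.4951, 0.1249, -0.0328]
tool_rot: [-0.192, 3.135, 0.0]
contact_force: [-1.4, 0.0, 4.1]
opening: 0.0502
grip_force: 31.6
side 0 175 z lowest [6. 7. 7. 7. 7. 7. 8. 8.] inner/outer dy [-54. -15.]
side 1 220 z lowest [6. 6. 7. 7. 7. 8. 8. 8.] inner/outer dy [ 4. 47.]
t 5.5 pos [495.1 124.9 -32.8] yawy 97.0 tilt 0.06 F [-1.   1.2  4.4] op 49.9 g 31.599840824492276 q6 -1.59
```

```bash
python3 -m pendant '[0,0,0,0,0,-0.05,0.4, 0,0,0,0,0,-0.12,0.4, 0,0,0,0,0,-0.27,0.4, 0,0,0,0,-0.3,-0.3,0.4, 0,0,0,0,-0.5,-0.3,0.4, 0,0,0,0,-0.5,-0.3,0.4, 0,0,0,0,-0.5,-0.3,0.4]' 40; python3 plan.py 597.5 -232.7 50 97
```

```text
t: 6.38
tool_pos: [0.5129, -0.0258, 0.057]
tool_rot: [-0.187, 3.136, -0.0]
contact_force: [-0.1, 0.1, -2.2]
opening: 0.0498
grip_force: 42.0
turn [-0.0005  0.0008 -0.0063] shift [-0.1983 -0.7184  0.0237]
t 6.38 pos [512.9 -25.8  57. ] yawy 96.81 tilt 0.03 F [-0.1  0.1 -2.2] op 49.8 g 42.017207168682944 q6 -1.88
```

```bash
python3 -m pendant '[0,0,0,-0.05,-0.18,0,0.4, 0,0,0,-0.1,-0.36,0,0.4, 0,0,0,-0.15,-0.54,0,0.4, 0,0,-0.006,-0.198,-0.7,0,0.4, 0,0,-0.006,-0.198,-0.718,0,0.4, 0,0,-0.006,-0.198,-0.718,0,0.4, 0,0,-0.006,-0.198,-0.718,0,0.4]'; python3 plan.py 597.5 -232.7 16 97; python3 - <<'E'
from m import *
d=grab("scene"); np.save("pics/sc3.npy",d,allow_pickle=True); I=d["image"]; u,v=proj(d,[.597,-.233,.05])[0].astype(int); print(u,v)
cv2.imwrite("pics/s3.png",cv2.resize(I[v-60:v+60,u-70:u+70],None,fx=5,fy=5,interpolation=cv2.INTER_CUBIC)[:,:,::-1])
E
```

```text
t: 7.25
tool_pos: [0.5975, -0.2287, 0.0562]
tool_rot: [0.199, -3.134, -0.001]
contact_force: [0.0, 0.7, -1.2]
opening: 0.0498
grip_force: 42.2
turn [ 0.0019 -0.0016  0.0092] shift [ 0.0015 -0.0132  0.1339]
t 7.25 pos [ 597.5 -228.7   56.2] yawy 97.27 tilt 0.07 F [ 0.   0.7 -1.2] op 49.8 g 42.1609118199558 q6 -2.18
388 228
```

View pics/s3.png

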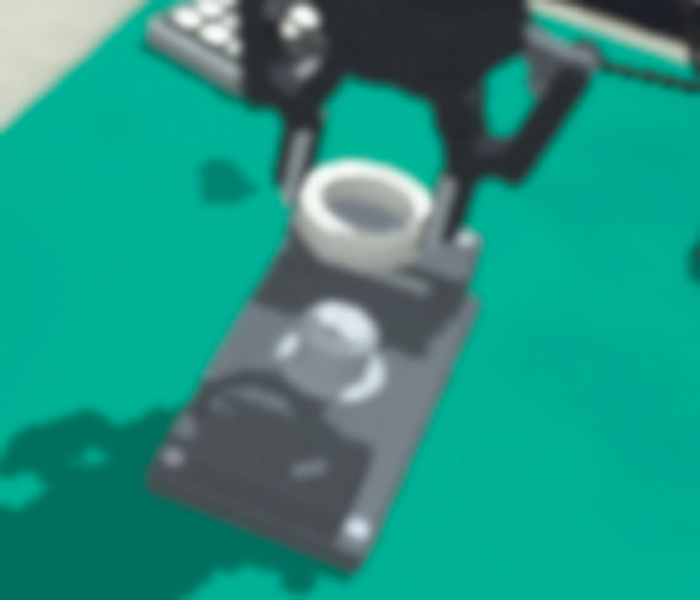

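```bash
python3 - <<'E'
from m import *
def annulus(d,c,zt,r0=14,r1=30):
    w=cloud(d)*1000; I=d["image"].astype(int).min(2); 
    k=(abs(w[...,2]-zt)<3)&(I>185)&(np.hypot(w[...,0]-c[0],w[...,1]-c[1])<34)
    v,u=np.nonzero(k); P=ray(d,np.c_[u,v],zt/1000)[:,:2]*1000
    for _ in range(4):
        A=np.c_[2*P,np.ones(len(P))]; s=np.linalg.lstsq(A,(P**2).sum(1),rcond=None)[0]; r=np.hypot(*(P-s[:2]).T); m=np.median(r); P=P[abs(r-m)<5]
    return s[:2].round(1),m.round(1),len(P)
a=load("pics/scene0.npy"); b=load("pics/sc3.npy"); t=load("pics/top0.npy")
print("ring bench scene",annulus(a,(489,126),15),"top",annulus(t,(494,126),15))
for zt in (100,104,108): print("ring held",zt,annulus(b,(592,-229),zt))
w=cloud(b)*1000; k=(abs(w[...,0]-592)<33)&(abs(w[...,1]+229)<30)&(b["image"].min(2)>185)&(w[...,2]>80); print("ring z pct",np.percentile(w[k][:,2],[5,50,75,90,97]))
# post top disc in scene0 by brightness
g=a["image"].astype(int).mean(2); print(g[228:248,374:394].round().astype(int))
E
```

```text
ring bench scene (array([490.3, 127.6]), np.float64(22.9), 103) top (array([493.9, 126. ]), np.float64(23.0), 96)
ring held 100 (array([ 597.3, -226.6]), np.float64(22.7), 94)
ring held 104 (array([ 592.9, -227.7]), np.float64(22.7), 108)
ring held 108 (array([0., 0.]), np.float64(nan), 0)
ring z pct [ 99.24099522 102.17204931 102.94394022 103.59934629 104.14390671]
[[ 72  72  72  72  74  82  94 112 130 143 148 143 133 119 105  93  83  75
   74  72]
 [ 77  75  76  77  84 103 131 157 178 192 196 190 180 167 152 133 108  86
   76  72]
 [ 91  87  86  90 104 133 167 194 209 215 216 212 208 204 195 178 146 111
   87  76]
 [105 102 102 109 129 157 187 208 217 219 219 217 216 216 214 206 182 146
  109  84]
 [113 113 114 124 143 167 190 209 217 219 218 217 217 219 219 216 204 176
  138 101]
 [117 120 124 131 147 165 183 201 213 216 216 217 218 218 219 218 212 193
  160 118]
 [125 138 146 144 147 159 173 187 199 207 211 214 217 218 217 216 210 196
  169 129]
 [143 164 171 159 146 150 162 171 179 188 197 205 210 212 210 207 200 189
  168 131]
 [164 185 185 162 140 140 150 157 161 168 178 189 1
[... 345 characters left out ...]
7 125 123 126 147
  173 176]
 [119 126 129 127 127 127 128 128 129 128 127 127 125 123 121 121 131 159
  186 190]
 [109 122 128 129 129 128 129 128 128 127 127 125 124 122 121 125 141 172
  197 198]
 [ 97 111 123 128 129 130 129 129 129 128 126 126 125 124 127 134 154 184
  202 199]
 [ 89  96 109 119 125 129 130 130 129 128 127 128 129 135 144 158 176 195
  202 191]
 [ 89  87  93 103 116 124 127 129 129 129 128 131 141 157 173 187 196 198
  191 172]
 [100  93  89  92 101 111 116 121 125 127 129 137 157 179 194 198 194 183
  167 147]
 [110 105  99  96  97  98 101 107 114 119 123 137 159 177 184 181 170 153
  138 127]]
  return _methods._mean(a, axis=axis, dtype=dtype,
  ret = ret.dtype.type(ret / rcount)
```

```bash
python3 -c "
from m import *
print(ray(load('pics/scene0.npy'),[384.8,232.3],.0395))"; python3 plan.py 597 -232.7 16 97
python3 -m pendant '[0,0,0.009,0.003,-0.013,0.05,0.4, 0,0,0.009,0.003,-0.013,0.1,0.4, 0,0,0.009,0.003,-0.013,0.134,0.4, 0,0,0.009,0.003,-0.013,0.134,0.4, 0,0,0.009,0.003,-0.013,0.134,0.4]'; python3 plan.py 597 -232.7 -15 97
```

```text
[[ 0.59233494 -0.2285118   0.0395    ]]
turn [ 0.0012 -0.0011  0.0092] shift [ 0.0034 -0.0124  0.1344]
t 7.3 pos [ 597.6 -228.9   56.3] yawy 97.28 tilt 0.05 F [ 0.5  0.3 -1. ] op 49.8 g 42.161010906274896 q6 -2.18
t: 7.92
tool_pos: [0.5978, -0.2349, 0.0165]
tool_rot: [-0.189, 3.136, -0.0]
contact_force: [0.3, 0.5, -0.7]
opening: 0.0497
grip_force: 42.2
turn [-0.0003  0.0006 -0.0032] shift [0.0019 0.0075 0.1049]
t 7.92 pos [ 597.8 -234.9   16.5] yawy 96.9 tilt 0.02 F [ 0.3  0.5 -0.7] op 49.7 g 42.16431958746398 q6 -2.18
```

```bash
python3 -m pendant '[0,0,0,0,0,0,0.4, 0,0,0,0,0,0,0.4]'; python3 plan.py 597 -232.7 -15 97
```

```text
t: 8.18
tool_pos: [0.598, -0.235, 0.017]
tool_rot: [-0.189, 3.135, -0.001]
contact_force: [-0.0, 0.1, -0.4]
opening: 0.0498
grip_force: 42.2
turn [-0.0012  0.0017 -0.0031] shift [0.0026 0.0079 0.1066]
t 8.18 pos [ 598. -235.   17.] yawy 96.91 tilt 0.06 F [-0.   0.1 -0.4] op 49.8 g 42.16482102434384 q6 -2.18
```

```bash
python3 plan.py 596.7 -232 16 97; python3 -m pendant '[0,0,0,0.004,0.01,0,0.4, 0,0,0,0.004,0.01,0,0.4, 0,0,0,0.004,0.01,0,0.4]'; python3 - <<'E'
from m import *
d=grab("scene"); w=cloud(d)*1000; I=d["image"].astype(int).min(2)
o=telemetry.get_obs(); print(o["tool_pos"]*1000); zt=o["tool_pos"][2]*1000+32.8+15-1
k=(abs(w[...,2]-zt)<4)&(I>180)&(np.hypot(w[...,0]-592,w[...,1]+231)<34); v,u=np.nonzero(k); P=ray(d,np.c_[u,v],zt/1000)[:,:2]*1000
for _ in range(4):
    A=np.c_[2*P,np.ones(len(P))]; s=np.linalg.lstsq(A,(P**2).sum(1),rcond=None)[0]; r=np.hypot(*(P-s[:2]).T); P=P[abs(r-np.median(r))<5]
print("ring scene",s[:2],np.median(r),len(P),"z",np.percentile(w[k][:,2],[10,50,90]))
E
python3 plan.py 596.7 -232 16 97
```

```text
turn [-0.0012  0.0017 -0.0031] shift [0.0032 0.0103 0.0033]
t 8.18 pos [ 598. -235.   17.] yawy 96.91 tilt 0.06 F [-0.   0.1 -0.4] op 49.8 g 42.16482102434384 q6 -2.18
t: 8.55
tool_pos: [0.596, -0.2318, 0.0164]
tool_rot: [-0.189, 3.136, -0.0]
contact_force: [-1.6, 0.4, -0.8]
opening: 0.0497
grip_force: 42.2
[ 596.05227898 -231.85235692   16.34736829]
ring scene [ 591.94754248 -230.62349044] 22.36782587306139 131 z [60.93787422 62.57581076 64.28052332]
turn [-0.0001  0.0001 -0.003 ] shift [-0.0021 -0.0007  0.0012]
t 8.6 pos [ 596.1 -231.9   16.3] yawy 96.91 tilt 0.01 F [-0.7  0.3 -1.8] op 49.7 g 42.16500303911744 q6 -2.18
```

```bash
python3 -m pendant '[0,0,0,-0.001,0.001,0.025,0.4, 0,0,0,-0.001,0.001,0.05,0.4, 0,0,0,-0.001,0.001,0.05,0.4, 0,0,0,-0.001,0.001,0.05,0.4]'; python3 plan.py 596.5 -231.5 -15 97
```

```text
t: 9.1
tool_pos: [0.5962, -0.2315, 0.0011]
tool_rot: [0.189, -3.136, -0.0]
contact_force: [0.0, -0.7, 0.3]
opening: 0.0496
grip_force: 42.2
turn [ 0.0004 -0.0006 -0.0031] shift [-0.001  -0.0001  0.0535]
t 9.1 pos [ 596.2 -231.5    1.1] yawy 96.91 tilt 0.02 F [ 0.  -0.7  0.3] op 49.6 g 42.16124950849917 q6 -2.18
```

```bash
python3 -m pendant '[0,0,0,0,0,0.015,0.4, 0,0,0,0,0,0.03,0.4, 0,0,0,0,0,0.045,0.4, 0,0,0,0,0,0.053,0.4, 0,0,0,0,0,0.053,0.4, 0,0,0,0,0,0.053,0.4]'; python3 plan.py 596.5 -231.5 -17 97
```

```text
t: 9.85
tool_pos: [0.5964, -0.2316, -0.0144]
tool_rot: [-0.189, 3.136, -0.0]
contact_force: [-1.1, 0.1, -1.7]
opening: 0.0497
grip_force: 42.2
turn [-0.0003  0.0005 -0.0031] shift [-0.0002  0.0004  0.0086]
t 9.85 pos [ 596.4 -231.6  -14.4] yawy 96.91 tilt 0.02 F [-1.1  0.1 -1.7] op 49.7 g 42.16704518592451 q6 -2.18
```

```bash
python3 -m pendant '[0,0,0,0,0,0.009,0.4, 0,0,0,0,0,0.009,0.4, 0,0,0,0,0,0.009,0.8, 0,0,0,0,0,0.009,0.8, 0,0,0,0,0,0.009,0.8, 0,0,0,0,0,-0.02,1, 0,0,0,0,0,-0.1,1, 0,0,0,0,0,-0.2,1, 0,0,0,0,0,-0.3,1, 0,0,0,0,0,-0.35,1, 0,0,0,0,0.4,-0.35,1, 0,0,0,0,0.6,-0.35,1]'; python3 plan.py 486.7 346.2 70 98.4; python3 - <<'E'
from m import *
d=grab("scene"); I=d["image"]; u,v=proj(d,[.597,-.233,.02])[0].astype(int)
e=grab("top"); a,b=proj(e,[.597,-.233,.02])[0].astype(int); np.save("pics/top4.npy",e,allow_pickle=True);np.save("pics/sc4.npy",d,allow_pickle=True)
f=lambda J,u,v:cv2.resize(J[v-45:v+45,u-40:u+40],None,fx=5,fy=5,interpolation=cv2.INTER_CUBIC)
cv2.imwrite("pics/s4.png",np.hstack([f(I,u,v),f(e["image"],a,b)])[:,:,::-1])
E
```

```text
t: 11.35
tool_pos: [0.581, -0.1066, 0.0906]
tool_rot: [-0.186, 3.136, 0.0]
contact_force: [1.2, 0.4, -0.5]
opening: 0.0852
grip_force: 0.0
turn [ 0.0003  0.0009 -0.0536] shift [0.1337 1.5358 0.0688]
t 11.35 pos [ 581.  -106.6   90.6] yawy 96.79 tilt 0.03 F [ 1.2  0.4 -0.5] op 85.2 g 0.0 q6 -2.0
```

View pics/s4.png

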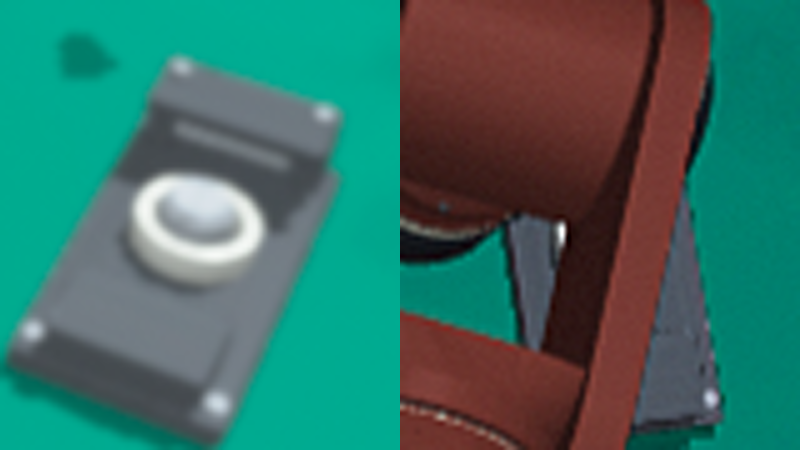

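The ring sits flat round the post at scene crop (197,230), and it's released. On to the keeper.

```bash
python3 -m pendant '[0,0,0,0.03,0.3,0,1, 0,0,0,0.06,0.6,0,1, 0,0,0,0.06,0.9,0,1, 0,0,0,0.06,0.9,0,1, 0,0,0,0.06,0.9,0,1, 0,0,0,0.06,0.9,0,1]' 40 >/dev/null; python3 plan.py 486.7 346.2 50 98.4
```

```text
turn [-0.0007 -0.0011 -0.0447] shift [0.0683 0.636  0.1336]
t 12.2 pos [530.5 159.4  90.1] yawy 97.06 tilt 0.04 F [ 0.9  0.1 -0. ] op 85.3 g 0.0 q6 -1.54
```

```bash
python3 -m pendant '[0,0,-0.045,0.068,0.2,0,1, 0,0,-0.045,0.068,0.4,0.06,1, 0,0,-0.045,0.068,0.636,0.133,1, 0,0,-0.045,0.068,0.636,0.133,1, 0,0,-0.045,0.068,0.636,0.133,1, 0,0,-0.045,0.068,0.636,0.133,1]'; python3 plan.py 486.7 346.2 -20 98.4; python3 - <<'E'
from m import *
t=grab("top"); np.save("pics/top5.npy",t,allow_pickle=True)
w=cloud(t)*1000; Z=w[...,2]
# ring on post, top view
I=t["image"].astype(int).min(2); k=(abs(Z-29.5)<6)&(I>170)&(np.hypot(w[...,0]-597,w[...,1]+232)<35); v,u=np.nonzero(k); P=ray(t,np.c_[u,v],.0295)[:,:2]*1000
for _ in range(4):
    A=np.c_[2*P,np.ones(len(P))]; s=np.linalg.lstsq(A,(P**2).sum(1),rcond=None)[0]; r=np.hypot(*(P-s[:2]).T); P=P[abs(r-np.median(r))<5]
print("ring top",s[:2],np.median(r),len(P),np.median(w[k][:,2]))
E
```

```text
t: 12.95
tool_pos: [0.4888, 0.3439, 0.051]
tool_rot: [-0.223, 3.133, -0.0]
contact_force: [0.5, -0.1, -0.4]
opening: 0.0849
grip_force: 0.0
turn [-0.0007  0.0015 -0.0085] shift [0.006  0.0088 0.2367]
t 12.95 pos [488.8 343.9  51. ] yawy 98.14 tilt 0.05 F [ 0.5 -0.1 -0.4] op 84.9 g 0.0 q6 -1.22
ring top [ 596.38438835 -233.18189971] 22.9238315207225 134 30.792881261831774
```

```bash
python3 -m pendant '[0,0,-0.008,0.006,0.008,0.08,1, 0,0,-0.008,0.006,0.008,0.16,1, 0,0,-0.008,0.006,0.008,0.22,1, 0,0,-0.008,0.006,0.008,0.243,1, 0,0,-0.008,0.006,0.008,0.243,1, 0,0,-0.008,0.006,0.008,0.243,1]' 80; python3 plan.py 486.7 346.2 -22 98.4; python3 tips.py 12
```

```text
t: 13.75
tool_pos: [0.4865, 0.3479, -0.0213]
tool_rot: [-0.232, 3.131, 0.001]
contact_force: [0.3, 0.1, -0.6]
opening: 0.0856
grip_force: 0.0
turn [0.0012 0.0034 0.0031] shift [ 0.0001 -0.0057  0.0024]
t 13.75 pos [486.5 347.9 -21.3] yawy 98.49 tilt 0.11 F [ 0.3  0.1 -0.6] op 85.6 g 0.0 q6 -1.22
side 0 225 z lowest [12. 12. 13. 14. 15. 15. 15. 16.] inner/outer dy [-56.  -1.]
side 1 169 z lowest [13. 14. 14. 15. 17. 18. 19. 20.] inner/outer dy [ 1. 53.]
```

```bash
python3 -m pendant '[0,0,0,0,0,0,0.15, 0,0,0,0,0,0,0.15, 0,0,0,0,0,0,0.15, 0,0,0,0,0,0,0.15, 0,0,0,0,0,0,0.15, 0,0,0,0,0,0,0.15, 0,0,0,0,0,0,0.15]' 80; python3 plan.py 486.7 346.2 -22 98.4
```

```text
t: 14.68
tool_pos: [0.4859, 0.3476, -0.0221]
tool_rot: [-0.233, 3.132, 0.0]
contact_force: [0.5, 0.1, 2.0]
opening: 0.023
grip_force: 78.4
turn [0.0004 0.001  0.0032] shift [-0.0021 -0.0052 -0.0005]
t 14.68 pos [485.9 347.6 -22.1] yawy 98.5 tilt 0.03 F [0.5 0.1 2. ] op 23.0 g 78.36711645126343 q6 -1.22
```

```bash
python3 -m pendant '[0,0,0,0,0,-0.05,0.15, 0,0,0,0,0,-0.15,0.15, 0,0,0,0,0,-0.25,0.15, 0,0,0,0.1,0,-0.32,0.15, 0,0,0,0.2,-0.1,-0.32,0.15, 0,0,0,0.2,-0.25,-0.32,0.15, 0,0,0,0.2,-0.4,-0.32,0.15, 0,0,0,0.2,-0.55,-0.32,0.15, 0,0,0,0.2,-0.7,-0.32,0.15, 0,0,0,0.2,-0.85,-0.32,0.15, 0,0,0,0.2,-0.95,-0.32,0.15, 0,0,0,0.2,-0.95,-0.32,0.15]' 80; python3 plan.py 525 -240.8 74 97
```

```text
t: 16.18
tool_pos: [0.4684, 0.0552, 0.074]
tool_rot: [-0.227, 3.133, -0.0]
contact_force: [-0.6, 1.3, -0.2]
opening: 0.023
grip_force: 78.7
turn [-0.0004  0.0002  0.0434] shift [-4.4300e-02 -1.0035e+00  2.0000e-04]
t 16.18 pos [468.4  55.2  74. ] yawy 98.3 tilt 0.01 F [-0.6  1.3 -0.2] op 23.0 g 78.72201204299927 q6 -1.76
```

```bash
python3 -m pendant '[0,0,0.043,0,-0.15,0,0.15, 0,0,0.043,0,-0.3,0,0.15, 0,0,0.043,0,-0.45,0,0.15, 0,0,0.043,-0.02,-0.6,0,0.15, 0,0,0.043,-0.04,-0.75,0,0.15, 0,0,0.043,-0.044,-0.9,0,0.15, 0,0,0.043,-0.044,-1,0,0.15, 0,0,0.043,-0.044,-1,0,0.15, 0,0,0.043,-0.044,-1,0,0.15, 0,0,0.043,-0.044,-1,0,0.15]' 80; python3 plan.py 525 -240.8 30 97; python3 - <<'E'
from m import *
d=grab("scene"); np.save("pics/sc6.npy",d,allow_pickle=True); I=d["image"]; u,v=proj(d,[.58,-.233,.05])[0].astype(int)
cv2.imwrite("pics/s6.png",cv2.resize(I[v-60:v+50,u-70:u+70],None,fx=5,fy=5,interpolation=cv2.INTER_CUBIC)[:,:,::-1])
E
```

```text
t: 17.42
tool_pos: [0.5256, -0.2365, 0.0734]
tool_rot: [0.2, -3.135, -0.001]
contact_force: [0.2, 0.1, -1.9]
opening: 0.0228
grip_force: 79.1
turn [ 0.0012 -0.0007  0.0099] shift [ 0.0039 -0.014   0.1448]
t 17.43 pos [ 525.6 -236.5   73.4] yawy 97.3 tilt 0.04 F [ 0.2  0.1 -1.9] op 22.8 g 79.08631324768066 q6 -2.25
```

View pics/s6.png

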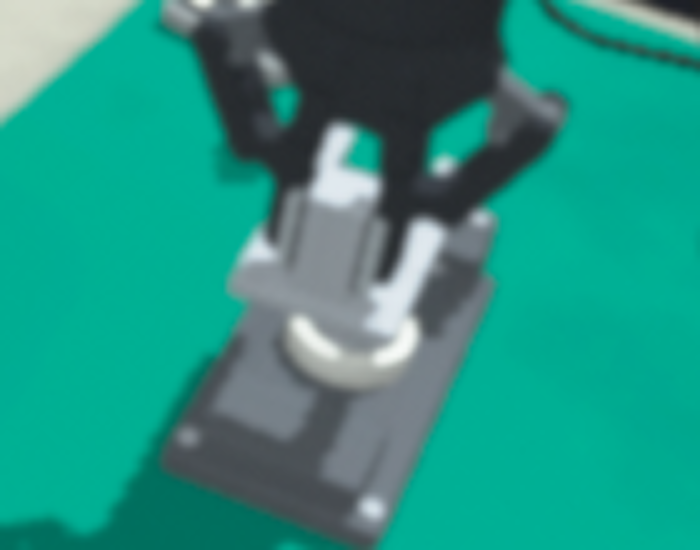

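```bash
python3 -m pendant '[0,0,0,0,0,0.05,0.15, 0,0,0,0,0,0.1,0.15, 0,0,0,0,0,0.14,0.15, 0,0,0,0,0,0.14,0.15, 0,0,0,0,0,0.14,0.15]' 80; python3 plan.py 525 -240.8 25 97
```

```text
t: 18.1
tool_pos: [0.5259, -0.2382, 0.0317]
tool_rot: [-0.197, 3.135, -0.0]
contact_force: [0.1, -0.4, -1.1]
opening: 0.0231
grip_force: 79.1
turn [-0.0002  0.0004  0.0067] shift [ 0.0042 -0.0083  0.0224]
t 18.1 pos [ 525.9 -238.2   31.7] yawy 97.2 tilt 0.01 F [ 0.1 -0.4 -1.1] op 23.1 g 79.08664226531982 q6 -2.25
```

```bash
python3 -m pendant '[0,0,0.007,0.004,-0.008,0,0.15, 0,0,0.007,0.004,-0.008,0.02,0.15, 0,0,0.007,0.004,-0.008,0.04,0.15, 0,0,0.007,0.004,-0.008,0.062,0.15, 0,0,0.007,0.004,-0.008,0.062,0.15, 0,0,0.007,0.004,-0.008,0.062,0.15]' 80; python3 plan.py 525 -240.8 8.5 97; python3 - <<'E'
from m import *
d=grab("scene"); np.save("pics/sc7.npy",d,allow_pickle=True); I=d["image"]; u,v=proj(d,[.58,-.233,.05])[0].astype(int)
cv2.imwrite("pics/s7.png",cv2.resize(I[v-50:v+40,u-55:u+55],None,fx=6,fy=6,interpolation=cv2.INTER_CUBIC)[:,:,::-1])
E
```

```text
t: 18.85
tool_pos: [0.5249, -0.2405, 0.013]
tool_rot: [0.192, -3.136, -0.0]
contact_force: [0.4, -0.0, -1.5]
opening: 0.0232
grip_force: 79.1
turn [ 0.0001 -0.0001 -0.    ] shift [-0.0002 -0.001   0.0148]
t 18.85 pos [ 524.9 -240.5   13. ] yawy 97.0 tilt 0.0 F [ 0.4 -0.  -1.5] op 23.2 g 79.08811926841736 q6 -2.25
```

View pics/s7.png

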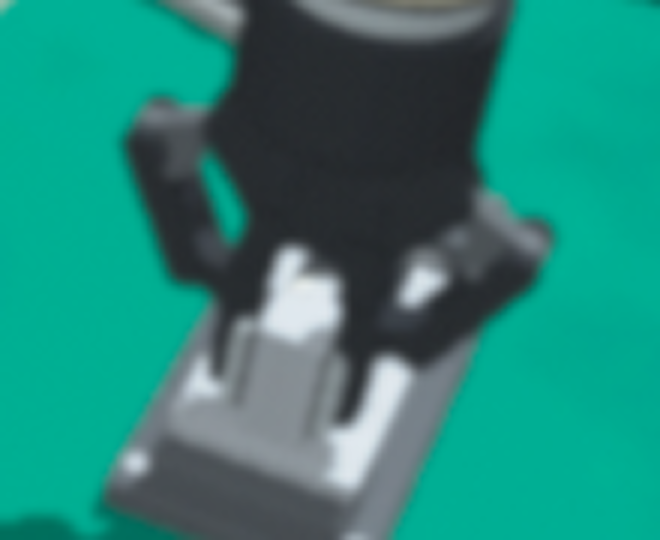

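```bash
python3 -m pendant '[0,0,0,0,-0.001,0.005,0.15, 0,0,0,0,-0.001,0.01,0.15, 0,0,0,0,-0.001,0.015,0.15, 0,0,0,0,-0.001,0.015,0.15, 0,0,0,0,-0.001,0.015,0.15]' 80; python3 plan.py
```

```text
t: 19.52
tool_pos: [0.5249, -0.2408, 0.0085]
tool_rot: [0.192, -3.136, -0.0]
contact_force: [-0.8, -0.8, -2.4]
opening: 0.0229
grip_force: 79.1
t 19.52 pos [ 524.9 -240.8    8.5] yawy 97.0 tilt 0.0 F [-0.8 -0.8 -2.4] op 22.9 g 79.08891320228577 q6 -2.25
```

```bash
python3 -m pendant '[0,0,0,0,0,0.002,0.15, 0,0,0,0,0,0.004,0.15, 0,0,0,0,0,0.005,0.15, 0,0,0,0,0,0.005,0.15]' 80; python3 plan.py
```

```text
t: 20.02
tool_pos: [0.525, -0.2409, 0.0074]
tool_rot: [0.192, -3.136, 0.0]
contact_force: [-1.3, 0.9, 2.3]
opening: 0.0235
grip_force: 79.6
t 20.02 pos [ 525.  -240.9    7.4] yawy 97.0 tilt 0.0 F [-1.3  0.9  2.3] op 23.5 g 79.551100730896 q6 -2.25
```

```bash
python3 -m pendant '[0,0,0,-0.01,0,0,0.15, 0,0,0,-0.02,0,0,0.15, 0,0,0,-0.03,0,0,0.15, 0,0,0,-0.04,0,0,0.15, 0,0,0,-0.05,0,0,0.15, 0,0,0,-0.055,0,0,0.15, 0,0,0,-0.055,0,0,0.15]' 80; python3 plan.py
```

```text
t: 20.9
tool_pos: [0.5406, -0.2391, 0.0073]
tool_rot: [0.192, -3.133, 0.0]
contact_force: [-7.8, -0.8, 8.1]
opening: 0.0231
grip_force: 80.4
t 20.9 pos [ 540.6 -239.1    7.3] yawy 97.01 tilt 0.13 F [-7.8 -0.8  8.1] op 23.1 g 80.395427942276 q6 -2.23
```

```bash
python3 -m pendant '[0,0,0,-0.005,0,0,0.15, 0,0,0,-0.01,0,0,0.15, 0,0,0,-0.01,0,0,0.15]' 80; python3 plan.py;  python3 -m pendant '[0,0,0,-0.005,0,0,0.15, 0,0,0,-0.01,0,0,0.15, 0,0,0,-0.01,0,0,0.15]' 80; python3 plan.py
```

```text
t: 21.28
tool_pos: [0.5428, -0.2389, 0.0074]
tool_rot: [0.192, -3.132, 0.0]
contact_force: [-10.0, -0.5, 9.3]
opening: 0.0231
grip_force: 80.5
t 21.27 pos [ 542.8 -238.9    7.4] yawy 97.0 tilt 0.23 F [-10.   -0.5   9.3] op 23.1 g 80.49746632575989 q6 -2.23
t: 21.65
tool_pos: [0.5455, -0.2385, 0.0074]
tool_rot: [0.192, -3.131, -0.0]
contact_force: [-11.3, -0.5, 10.5]
opening: 0.0227
grip_force: 80.7
t 21.65 pos [ 545.5 -238.5    7.4] yawy 97.01 tilt 0.26 F [-11.3  -0.5  10.5] op 22.7 g 80.73546409606934 q6 -2.23
```

```bash
python3 -m pendant '[0,0,0,-0.005,0,0,0.15, 0,0,0,-0.01,0,0,0.15, 0,0,0,-0.01,0,0,0.15]' 80; python3 plan.py;  python3 -m pendant '[0,0,0,-0.005,0,0,0.15, 0,0,0,-0.005,0,0,0.15]' 80; python3 plan.py
```

```text
t: 22.02
tool_pos: [0.5481, -0.2382, 0.0074]
tool_rot: [0.192, -3.13, -0.0]
contact_force: [-12.8, -0.6, 11.1]
opening: 0.0231
grip_force: 80.8
t 22.02 pos [ 548.1 -238.2    7.4] yawy 97.01 tilt 0.31 F [-12.8  -0.6  11.1] op 23.1 g 80.79654335975647 q6 -2.22
t: 22.28
tool_pos: [0.5482, -0.2381, 0.0074]
tool_rot: [0.191, -3.127, -0.001]
contact_force: [-18.4, -1.7, 14.2]
opening: 0.0232
grip_force: 81.3
t 22.27 pos [ 548.2 -238.1    7.4] yawy 97.01 tilt 0.5 F [-18.4  -1.7  14.2] op 23.2 g 81.34519815444946 q6 -2.22
```

```bash
python3 -m pendant '[0,0,0,0,0,0,0.15, 0,0,0,0,0,0,0.15, 0,0,0,0,0,0,0.15, 0,0,0,0,0,0,0.15]' 80; python3 plan.py; python3 - <<'E'
from m import *
d=grab("scene"); I=d["image"]; u,v=proj(d,[.6,-.233,.05])[0].astype(int)
cv2.imwrite("pics/s8.png",cv2.resize(I[v-50:v+50,u-60:u+60],None,fx=6,fy=6,interpolation=cv2.INTER_CUBIC)[:,:,::-1])
E
```

```text
t: 22.78
tool_pos: [0.5483, -0.2381, 0.0074]
tool_rot: [0.191, -3.127, -0.001]
contact_force: [-18.4, -1.6, 14.5]
opening: 0.0228
grip_force: 81.3
t 22.77 pos [ 548.3 -238.1    7.4] yawy 97.01 tilt 0.48 F [-18.4  -1.6  14.5] op 22.8 g 81.3087809085846 q6 -2.22
```

View pics/s8.png

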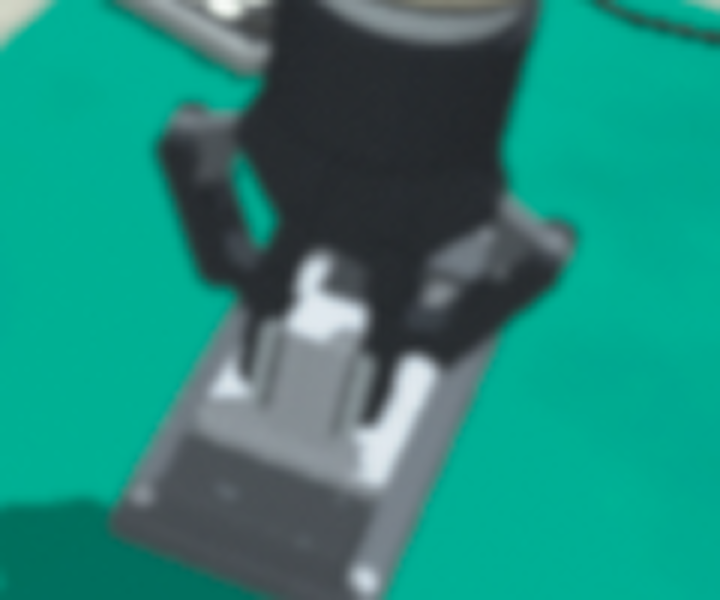

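The keeper is flat on the landing, with its back edge at crop (290,455) and about 30 mm of landing exposed, as the home position predicts. The push is steady at 18 N against a solid stop. Handing in.

```bash
python3 -c "
from station import ctrl; print(ctrl.finish_job())"
```

```text
the job is handed in; nothing more can be done
None
```

The job is handed in: the ring is seated flat round the post and released. The keeper is against a solid stop under the lip, still gripped at about 81 N and pushed at about 18 N; no verdict came back, and the bar's travel was judged from the force jump, not measured.

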